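# Clear the jammed scrubber cartridge and clamp it in its cradle

## Robot

A 6-joint arm with a two-finger parallel gripper is mounted at the origin on the work surface. World frame = base frame: x ahead of the robot, y to its left, z up, the work surface at z = 0. Lengths are in m, angles in rad, forces in N, time in s.
With the tool pointing down it reaches from about 0.4 to 0.825 m from the base axis. Payload 7 kg.
Tool frame: the origin (TCP) lies on the centre line of the jaws, within the pads' length; the fingertips stand 22 mm ahead of it and the grasp point (between the pads) lies 3 mm ahead of it; z points along the fingers, y is the line along which they close (so a half turn about z gives the same grasp; the last joint's range is limited). The gripper opens to 88 mm and grips with 3 to 60 N. Pads are 19 mm wide; open, the fingers measure 130 mm over their backs; the gripper's body (78 mm by 193 mm) begins 47 mm behind the grasp point.
Start: joints at [-1.003, 0.359, 0.012, 0, -1.224, -0.288], TCP at [0.186, -0.649, 0.249] pointing down, gripper open.
Joint ranges: [-3.07, 3.07], [-1.43, 2.12], [-1.02, 1.25], [-3.03, 1.67], [-3.05, -0], [-3.03, 3.03]. Speed limits (rad/s): [2.39, 2.39, 3.01, 3.14, 3.14, 3.14].

## Interface

Orientations are given as [roll, pitch, yaw] about the fixed x, y, z axes, in that order (R = Rz(yaw) Ry(pitch) Rx(roll)).
In Python, from station import monitor, viewer, order gives the robot as it stands. The module is installed in compiled form; this text tells all that it offers.
- The arm moves only by the tool servo_tool, never from a script. Its argument "targets" is a list of rows, each an object with "angular": the turn, a rotation vector about the tool's x, y, z in degrees, a list of three; "xyz": the shift along the tool's x, y, z in cm, a list of three; "claw": the finger opening in cm, from 0 to 8.76. A call has 1 to 20 rows; each row shifts and turns the commanded pose from where the row before left it, along the tool's axes as they then stand; what a row does not reach is not made up. A row lasts 1/10 s, in which the tool goes at most 50 mm and 8.59 degrees, less where a joint would pass 70% of its speed; a pose out of reach is approached as far as the arm can. A call is refused whole if a number of a shift passes 5 or a number of a turn 8.59, either way. A call with a gripper value outside its range is refused whole. The fingers move at their own pace and stop on an object; "force" is the grip in N (left out, the last holds). Time passes only in rows, so rows that do not move let the fingers close. It gives the time, the measured TCP pose, the force, the opening and the grip force at its end, in the units of the state.
- monitor.get_state(): the state, without advancing time (a new reading comes with each control period).
- viewer.grab_frame(name): name is "scene" or "top" or "wrist"; returns a dict with "color" (420x560x3 uint8, blue, green, red), "fovy" (degrees; the focal length in pixels is half the picture's height over the tangent of half this angle, whatever the lens; pixels are square), "cx", "cy" (the principal point, pixels), "R" (3x3) and "t" (3): a world point X has camera coordinates R X + t. Camera axes: x right, y down, z forward; pixel columns grow to the right and rows downward; lengths in m; the calibration is good to about 2 mm. A picture is of the moment at which its call begins. There is no depth.
- order.job_done(): hands the job in; it is judged then, once.
The state is a dict: "t": time; "q": joint angles; "qd": joint speeds; "joint_efforts": joint torques, N m; "eef_pos": TCP position; "ee_rot": TCP orientation; "force": force on the tool from outside, world axes, zero at the start; "moment": the same for the moment, N m; "width": finger opening in m; "gripper_force": force on a finger pad.
Only numpy, scipy, OpenCV 4.12 (cv2) and the standard library are available. Lean on these libraries where they do the work, as an engineer would, in place of code of your own. Each camera call takes 0.05 s, during which the arm holds its last target. There are 200 camera calls.

## Task

A griddle-scrubber cartridge has jammed crosswise under the two yellow lips of the steel chute. Slide it back up the slope until it lies flat on the level landing at the top, then lift it out and lay it, block side up, in the cradle without dropping it. Finally swing the red clamp fully down so that it drives the cartridge home, let go, and leave the creamer, pinch bowl, egg ring and turner where they are.

Things in the scene. Friction and masses are not known exactly. Their poses are not given: they have to be found in the camera images.
- cartridge: Loose scrubber cartridge, 70 to 140 g, 30 mm high: orange base plate 40 x 120 x 8 mm (x, y, z), dark grey scrub block 26 x 84 x 22 mm (x, y, z) centred on it. Origin at the centre of the plate's underside, z up out of the block, y its length. It starts across the chute's slope (its y along the chute's y, tilted 15 degrees), its centre about 42 mm down the slope from the edge.
- chute: Fixed steel chute on a grey pedestal. Origin on the counter below the line where landing and slope meet; z up, x points down the slope. Landing: level, 120 mm above the counter, x = -115 to 0 mm, 150 mm wide inside (y), side walls 12 mm high, back wall 25 mm high. A beige tilted catch bin stands beyond the slope, x = 130 to 275 mm, rim at most 105 mm high.
- chute_edge (a point): Centre of the edge where landing and slope meet, 120 mm above the counter; axes as the chute's. The slope drops from here at 15 degrees towards +x, 130 mm long. Its side walls, 12 mm high, stand 150 mm apart inside for the first 20 mm, then taper evenly to 80 mm apart at the low end, so a crosswise cartridge wedges. Friction keeps the cartridge where it is left on the slope.
- cradle: Fixed cradle: dark base 90 x 190 mm with an aluminium rim frame, inside 47 mm (x) by 130 mm (y), walls 6 mm thick, rim top 37 mm above the counter. Origin on the counter under the frame's centre; z up; the cartridge lies with its length along the cradle's y.
- cradle_seat (a point): Centre of the cradle's grey sprung floor, on its surface when not pressed, 30 mm above the counter; axes as the cradle's. The floor carries the cartridge's weight without sinking and can be pressed down 6 mm (2 N at first, 3 N at 5 mm).
- clamp_hinge (a point): Hinge axis of the clamp (parallel to the cradle's x), 80 mm from the cradle's centre towards its +y end and 63 mm above the counter; axes as the cradle's.
- clamp_tab (a point): On the outer face (upper when closed) of the red clamp's end tab, 117 mm from the hinge axis. The clamp is a bar 26 mm wide, 6 mm thick, 130 mm long from the hinge, its middle plane through the hinge axis, its last 26 mm widened to a 40 mm tab; a black pad under it, 80 mm from the hinge, presses the cartridge's top. Axes turn with the clamp; the cradle's when closed.
- clamp (a joint): Clamp angle in rad: 0 = fully closed, bar level over the cradle pointing to the cradle's -y; grows as the free end swings up; pi/2 = upright, beyond that it leans away from the cradle; starts at 1.65 to 1.9. A stiff hinge (0.4 N m friction) keeps it where it is left; closing over the cartridge takes about 6 N downward on the tab.
- creamer: Bystander: small white ceramic creamer, 56 mm across, 65 mm high; origin under its centre. Leave alone.
- pinch_bowl: Bystander: glass pinch bowl, 68 mm across, 30 mm high; origin under its centre. Leave alone.
- egg_ring: Bystander: stainless egg ring, 90 mm across, 22 mm high; origin under its centre. Leave alone.
- turner: Bystander: teal silicone pancake turner, 280 mm long, lying flat. Leave alone.
- chute_lips (a point): Point on the slope's surface midway between the two yellow lips, 57 mm down the slope from the edge. The lips (3 mm thick, from 30 to 85 mm down the slope) overhang the plate's two ends 12 mm above the slope and leave a 100 mm gap between them, open above; the cartridge cannot be lifted until it has slid up past them.
Not all that is in view belongs to the job. Several things have the shape of the cartridge; the one meant has the colours described above.

How it is judged:
On the way, in this order (a step that is already met when the one before it is completed fails the run):
1. the cartridge, slid up past the lips, lies flat on the chute's level landing (angle between cartridge's own z axis and vertical below 0.06 rad and x of cartridge in the frame of chute_edge between -0.115 and 0 m and z of cartridge in the frame of chute_edge between -0.004 and 0.004 m and horizontal distance between cartridge and chute_edge below 0.11 m), for 0.2 s.
2. the cartridge lies in the cradle, block up, released, with the clamp still open (horizontal distance between cartridge and cradle_seat below 0.009 m and z of cartridge in the frame of cradle_seat below 0.003 m and angle between cartridge's own z axis and vertical below 0.08 rad and angle between the y axis of cartridge and the y axis of cradle, either way round below 0.15 rad and contact force between the fingers and cartridge below 0.1 N and value of joint clamp above 0.5 rad), for 0.2 s.
At the end, for the whole second after the job is handed in: The clamp is closed to within 0.04 rad and the cartridge is driven at least 3 mm below its unpressed height in the cradle, level (within 0.06 rad), block up, centred within 9 mm, aligned with the cradle within 0.15 rad and at rest (value of joint clamp below 0.04 rad and z of cartridge in the frame of cradle_seat below -0.003 m and horizontal distance between cartridge and cradle_seat below 0.009 m and angle between cartridge's own z axis and vertical below 0.06 rad and angle between the y axis of cartridge and the y axis of cradle, either way round below 0.15 rad and linear speed of cartridge below 0.02 m/s); the robot touches nothing.
It fails at once if a bystander is moved more than 30 mm (distance of any of creamer, pinch_bowl, egg_ring, turner from where it was at the start of the episode above 0.03 m).
It fails at once if a bystander is tipped over (angle between any of creamer, pinch_bowl, egg_ring's own z axis and vertical above 0.5 rad).
It fails at once if the cartridge is dropped or flung: it moves faster than 0.6 m/s with no finger on it (linear speed of cartridge above 0.6 m/s and contact force between the fingers and cartridge below 0.1 N).
It also fails if it takes over 72 s, if anything falls off the work surface, if the arm or the gripper's body presses on something with over 40 N, if the wrist force passes 120 N, or if a joint passes its speed limit or range.

## Working session

There is one attempt and no reset: what is moved stays moved. The work goes in short steps, Python scripts to look and compute and a tool call to move; the robot and the scene stay as the last step left them, time stands still between calls to the robot, and variables do not carry over. Pictures are saved under pics/ and viewed, at most 10 in all, crops included, and the job is handed in when it is done.

Besides the shell and the picture viewer there is one more tool, called after ">>>" as name(argument=value, ...) on one line, values as JSON. servo_tool: Moves the arm, as the interface text tells. Its arguments: {"type":"object","properties":{"targets":{"type":"array"},"force":{"type":"number"}},"required":["targets"]}

```bash
mkdir -p pics
python3 - <<'E'
from station import monitor, viewer
import cv2,pickle
s=monitor.get_state();print(s)
d={}
for n in("scene","top"):
    f=viewer.grab_frame(n);d[n]=f;cv2.imwrite(f"pics/{n}0.png",f["color"]);print(n,f["fovy"],f["cx"],f["cy"],f["R"],f["t"])
pickle.dump(d,open("f0.pkl","wb"))
E
```

```text
{'t': 0.0, 'q': array([-1.00289208e+00,  3.59407696e-01,  1.10563471e-02, -3.66438893e-04,
       -1.22411449e+00, -2.88105162e-01]), 'qd': array([ 0.00047887,  0.00189182, -0.00082507, -0.00147937,  0.00036028,
       -0.00080273]), 'joint_efforts': array([-6.23352043e-04, -5.82719493e+01,  2.93066007e+01,  6.99758694e+00,
        6.94809831e-03, -1.70301364e-04]), 'eef_pos': array([ 0.18626516, -0.6483104 ,  0.24760518]), 'ee_rot': array([ 3.13989407e+00, -1.44141067e-04, -2.86191825e+00]), 'force': array([-0.38098016, -1.17742033,  0.34108545]), 'moment': array([0.02090521, 0.00519206, 0.05563105]), 'gripper_force': 0.0, 'width': 0.08781300138824663}
scene 49.64147274905396 286.0835978397771 221.84941017733954 [[ 0.31579249  0.94882239 -0.00334233]
 [ 0.66148869 -0.2226831  -0.71613194]
 [-0.6802263   0.22393817 -0.69795693]] [-0.14442865 -0.29858284  1.69184546]
top 52.46899474011952 278.44088296841284 207.29608487495497 [[-0.00670645 -0.99982151  0.01766259]
 [-0.98843801  0.00395243 -0.15157402]
 [ 0.15147716 -0.0184749  -0.98828809]] [-0.03538956  0.57218494  1.1730676 ]
```

View pics/scene0.png

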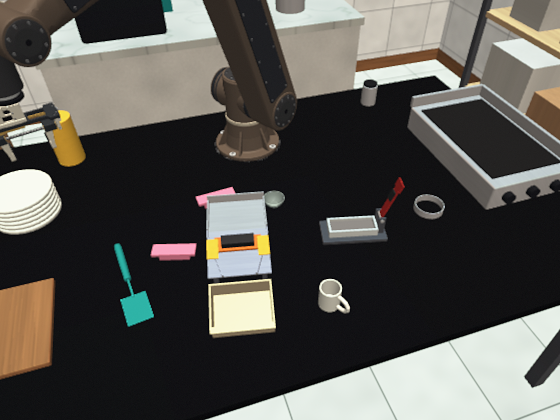

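View pics/top0.png

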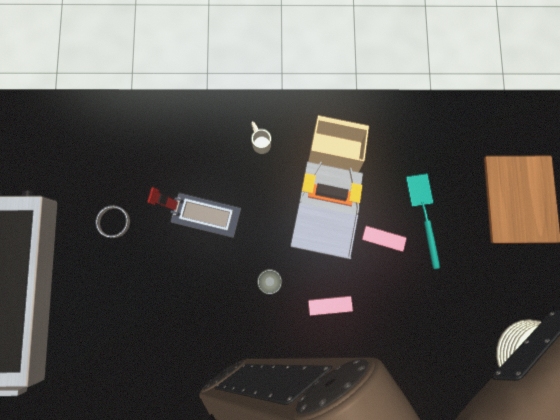

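The scene view shows the cartridge wedged at about (238,242) under the yellow lips, the cradle at (353,228) and the red clamp at (393,197). In the top view these are at (332,193), (206,214) and (162,198). I'll enlarge these areas to pick exact points.

```bash
cat > h.py <<'E'
import numpy as np, cv2
from scipy.optimize import least_squares
def K(f):
    F=210/np.tan(np.radians(f["fovy"]/2)); return F
def proj(f,X):
    c=np.atleast_2d(X)@np.array(f["R"]).T+f["t"]; return np.c_[K(f)*c[:,0]/c[:,2]+f["cx"],K(f)*c[:,1]/c[:,2]+f["cy"]]
def tri(fs,ps):
    r=least_squares(lambda X:np.concatenate([(proj(f,X)[0]-p) for f,p in zip(fs,ps)]),[.6,0,.1]); return r.x,np.abs(r.fun).max()
def onz(f,p,z):
    R=np.array(f["R"]);d=R.T@[(p[0]-f["cx"])/K(f),(p[1]-f["cy"])/K(f),1];c=-R.T@f["t"];return c+d*(z-c[2])/d[2]
def tile(img,x0,y0,w,h,s):
    t=cv2.resize(img[y0:y0+h,x0:x0+w],None,fx=s,fy=s,interpolation=cv2.INTER_CUBIC)
    for x in range(-(-x0//10)*10,x0+w,10):
        cv2.line(t,((x-x0)*s,0),((x-x0)*s,6),(0,255,0),1); 
        if x%20==0: cv2.putText(t,str(x),((x-x0)*s+2,14),0,.35,(0,255,0),1)
    for y in range(-(-y0//10)*10,y0+h,10):
        cv2.line(t,(0,(y-y0)*s),(6,(y-y0)*s),(0,255,0),1); cv2.putText(t,str(y),(8,(y-y0)*s+4),0,.35,(0,255,0),1)
    return t
E
python3 - <<'E'
from h import *
import pickle
d=pickle.load(open("f0.pkl","rb"));s=d["scene"]["color"];t=d["top"]["color"]
cv2.imwrite("pics/a.png",np.hstack([tile(s,195,185,80,120,5),tile(t,285,110,80,120+0*0,5)[:, :400]]))
cv2.imwrite("pics/b.png",np.vstack([tile(s,310,170,110,75,4)*1,tile(t,140,175,110,75,4)]))
E
```

```text
(no output)
```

View pics/a.png

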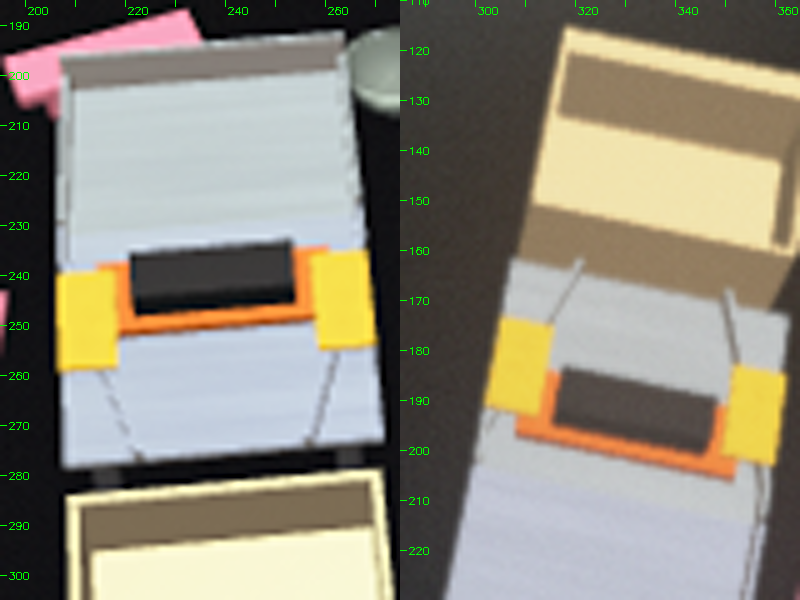

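View pics/b.png

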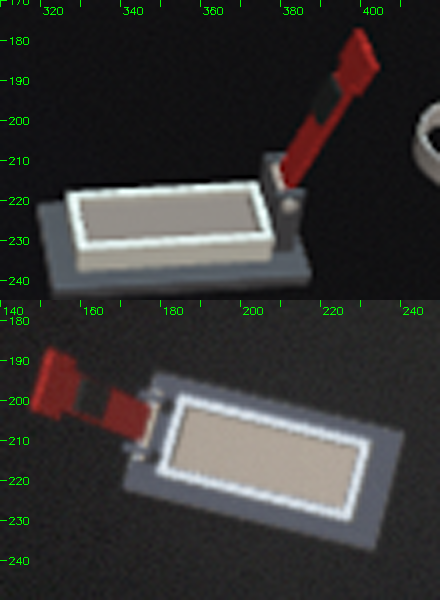

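```bash
cat > fit.py <<'E'
from h import *
import pickle
d=pickle.load(open("f0.pkl","rb"));S,T=d["scene"],d["top"]
def Tr(p,P): # p=x,y,z,yaw
    c,s=np.cos(p[3]),np.sin(p[3]); return np.asarray(P)@np.array([[c,-s,0],[s,c,0],[0,0,1]]).T+p[:3]
def fit(n,P,s,t,x0):
    P=np.array(P)
    fun=lambda p:np.r_[(proj(S,Tr(p,P[s[0]]))-s[1]).ravel(),(proj(T,Tr(p,P[t[0]]))-t[1]).ravel()]
    r=least_squares(fun,x0);print(n,r.x.round(4),"deg",np.degrees(r.x[3]).round(2),"res",r.fun.round(1));return r.x
a=np.radians(15)
sl=lambda s,y,h:[s*np.cos(a)+h*np.sin(a),y,-s*np.sin(a)+h*np.cos(a)]
lips=[sl(.03,-.05,.015),sl(.085,-.05,.015),sl(.03,.05,.015),sl(.085,.05,.015)]
ch=fit("chute_edge",lips,([0,1,2,3],[(218,238.6),(218.8,258.4),(257,235.2),(258.6,255.2)]),([3,2,1,0],[(315.6,174.6),(313.2,193),(352.2,182.6),(349.4,202)]),[.6,0,.12,0])
bl=[[-.013,-.042,.03],[-.013,.042,.03],[.013,-.042,.008],[.013,.042,.008],[.013,.042,.03],[.013,-.042,.03],[-.013,.042,.008],[-.013,-.042,.008]]
def cart(s,y,dy):
    o=[]
    for P in bl:
        x,yy=np.cos(dy)*P[0]-np.sin(dy)*P[1],np.sin(dy)*P[0]+np.cos(dy)*P[1]; o.append(sl(s+x,y+yy,P[2]))
    return Tr(ch,o)
r=least_squares(lambda q:np.r_[(proj(S,cart(*q)[:4])-[(221,235.8),(253.4,233.2),(222.6,247.6),(254.2,245.4)]).ravel(),(proj(T,cart(*q)[4:])-[(317.6,183.4),(348.6,189.4),(315.6,194.4),(346.4,200.6)]).ravel()],[.04,0,0])
print("cart s,y,dyaw",r.x.round(4),r.fun.round(1))
X,Y=.0295,.071
cr=fit("cradle rim",[[-X,-Y,0],[-X,Y,0],[X,Y,0],[X,-Y,0]],([0,1,2,3],[(326.5,217.75),(375.5,215.25),(378.25,230),(329.25,232.25)]),([2,3,0,1],[(185,199.25),(232.5,210),(227.75,230.25),(179.25,218.25)]),[.6,.3,.04,0])
ti=[tri([S,T],[(399.75,177),(152-0,187)])[0],tri([S,T],[(404.75,187),(147.5,202)])[0]]
a1=tri([S,T],[(399.75,177),(147.5,202)]);a2=tri([S,T],[(404.75,187),(152,187)])
for q in(a1,a2):
    l=q[0]-cr[:3]; c,s=np.cos(cr[3]),np.sin(cr[3]);l=[c*l[0]+s*l[1],-s*l[0]+c*l[1],q[0][2]-.063];print("tip",q[0].round(4),q[1].round(2),np.round(l,4),"ang",np.pi-np.arctan2(l[2],l[1]-.08))
print("chute chk back wall",proj(S,Tr(ch,[[-.115,-.075,.025],[-.115,.075,.025]])))
E
python3 fit.py
```

```text
chute_edge [ 0.5555 -0.1688  0.1187 -0.2201] deg -12.61 res [-0.7  0.1 -1.  -0.4 -0.6  0.6 -0.8 -0.4 -0.2  0.5 -1.2 -0.2 -1.   0.2
 -0.9 -1.3]
cart s,y,dyaw [0.0424 0.0002 0.0118] [-1.1 -0.2 -0.4 -0.4 -1.5  1.1 -0.1  0.4 -0.4 -0.6 -0.6 -0.3 -1.1  0.5
 -1.4  0.6]
cradle rim [ 0.5545  0.1703  0.0344 -0.2499] deg -14.32 res [-0.2  0.3 -1.9  0.4 -0.4 -0.4 -0.2 -0.  -0.6 -0.9 -0.3  0.2 -0.9 -0.2
 -0.5 -0.2]
tip [0.5651 0.2929 0.1855] 0.0 [-0.0201  0.1214  0.1225] ang 1.8969298708741626
tip [0.6045 0.2852 0.1828] 0.58 [0.0201 0.1237 0.1198] ang 1.9207253028012528
chute chk back wall [[207.84020228 196.18899897]
 [262.13476702 192.4704919 ]]
```

The fits agree with the stated sizes: edge height 0.119 m against 0.120, rim 0.034 m against 0.037, and cartridge 42 mm down the slope. I'll apply the half-pixel correction for tile scaling and plan the move to hover.

```bash
sed -i 's/^d=pickle.*/d=pickle.load(open("f0.pkl","rb"));S,T=d["scene"],d["top"]\nfor f in(S,T): f["cx"]+=.5;f["cy"]+=.5/' fit.py
cat >> fit.py <<'E'
pickle.dump(dict(ch=ch,cr=cr,ca=r.x),open("fit.pkl","wb"))
for n,p in(("creamer",(261,140)),("bowl",(269,282)),("ring",(113,222))): print(n,onz(T,p,.03).round(3))
E
cat > go.py <<'E'
# plan: tool-frame shift (cm) and rotation vector (deg) from the present measured pose to a wanted one
from h import *
from station import monitor
from scipy.spatial.transform import Rotation as Rn
def want(yaw,pitch_deg=0): # yaw = frame yaw (rad); tool y along frame -x; tilt about frame y
    B=np.array([[0,-1,0],[-1,0,0],[0,0,-1.]]) # cols: toolx=-y, tooly=-x, toolz=-z
    return Rn.from_euler("z",yaw)*Rn.from_euler("y",pitch_deg,degrees=True)*Rn.from_matrix(B)
def go(pos,R):
    s=monitor.get_state();C=Rn.from_euler("xyz",s["ee_rot"])
    print("t",round(s["t"],2),"pos",s["eef_pos"].round(4),"F",s["force"].round(1),"w",round(s["width"],4))
    print("shift old axes cm",(100*C.inv().apply(pos-s["eef_pos"])).round(2),"turn deg",np.degrees((C.inv()*R).as_rotvec()).round(2),"shift new axes",(100*R.inv().apply(pos-s["eef_pos"])).round(2))
E
python3 fit.py
python3 - <<'E'
from go import *
import pickle
f=pickle.load(open("fit.pkl","rb"));go(np.array([.59,-.177,.25]),want(f["ch"][3]))
E
```

```text
chute_edge [ 0.556  -0.1686  0.121  -0.2197] deg -12.59 res [-0.2  0.1 -0.5 -0.4 -0.1  0.6 -0.2 -0.3  0.3  0.6 -0.7 -0.1 -0.4  0.3
 -0.3 -1.2]
cart s,y,dyaw [0.0424 0.0002 0.0122] [-0.6 -0.2  0.2 -0.5 -1.   1.1  0.5  0.4  0.1 -0.5  0.  -0.2 -0.6  0.6
 -0.8  0.7]
cradle rim [ 0.555   0.1699  0.0373 -0.2494] deg -14.29 res [ 0.3  0.3 -1.3  0.3  0.2 -0.4  0.3 -0.1 -0.2 -0.7  0.2  0.4 -0.4  0.1
 -0.1  0. ]
tip [0.5654 0.2923 0.188 ] 0.53 [-0.0201  0.1212  0.125 ] ang 1.8893756958185246
tip [0.6048 0.2846 0.1852] 0.06 [0.02   0.1235 0.1222] ang 1.9125705561266224
chute chk back wall [[208.30805054 196.17082311]
 [262.68619238 192.43835769]]
creamer [0.777 0.013 0.03 ]
bowl [ 0.363 -0.009  0.03 ]
ring [0.535 0.435 0.03 ]
t 0.1 pos [ 0.1863 -0.6484  0.2477] F [ 0.4 -0.2  0.7] w 0.0874
shift old axes cm [-51.82  34.16  -0.19] turn deg [ 8.000e-02  4.000e-02 -6.139e+01] shift new axes [-54.8  -29.13  -0.23]
```

>>> servo_tool(targets=[{"xyz": [-2, 1.3, 0], "angular": [0, 0, 0], "claw": 8.7}, {"xyz": [-4, 2.6, 0], "angular": [0, 0, 0], "claw": 8.7}, {"xyz": [-4, 2.6, 0], "angular": [0, 0, 0], "claw": 8.7}, {"xyz": [-4, 2.6, 0], "angular": [0, 0, 0], "claw": 8.7}, {"xyz": [-4, 2.6, 0], "angular": [0, 0, 0], "claw": 8.7}, {"xyz": [-4, 2.6, 0], "angular": [0, 0, 0], "claw": 8.7}, {"xyz": [-4, 2.6, 0], "angular": [0, 0, 0], "claw": 8.7}, {"xyz": [-4, 2.6, 0], "angular": [0, 0, 0], "claw": 8.7}, {"xyz": [-4, 2.6, 0], "angular": [0, 0, 0], "claw": 8.7}, {"xyz": [-4, 2.6, 0], "angular": [0, 0, 0], "claw": 8.7}, {"xyz": [-4, 2.6, 0], "angular": [0, 0, 0], "claw": 8.7}, {"xyz": [-4, 2.6, 0], "angular": [0, 0, 0], "claw": 8.7}, {"xyz": [-4, 2.6, 0], "angular": [0, 0, 0], "claw": 8.7}, {"xyz": [-1.8, 1.5, 0], "angular": [0, 0, 0], "claw": 8.7}])

```text
t: 1.5
eef_pos: [0.5923, -0.1761, 0.2478]
ee_rot: [3.141, -0.0, -2.86]
force: [0.7, 0.0, 0.3]
width: 0.0866
gripper_force: 0.0
```

>>> servo_tool(targets=[{"xyz": [0, 0, 0], "angular": [0, 0, -4], "claw": 8.7}, {"xyz": [0, 0, 0], "angular": [0, 0, -8.2], "claw": 8.7}, {"xyz": [0, 0, 0], "angular": [0, 0, -8.2], "claw": 8.7}, {"xyz": [0, 0, 0], "angular": [0, 0, -8.2], "claw": 8.7}, {"xyz": [0, 0, 0], "angular": [0, 0, -8.2], "claw": 8.7}, {"xyz": [0, 0, 0], "angular": [0, 0, -8.2], "claw": 8.7}, {"xyz": [0, 0, 0], "angular": [0, 0, -8.2], "claw": 8.7}, {"xyz": [0, 0, 0], "angular": [0, 0, -8.2], "claw": 8.7}, {"xyz": [0, 0, 0], "angular": [0, 0, 0], "claw": 8.7}, {"xyz": [0, 0, 0], "angular": [0, 0, 0], "claw": 8.7}])

```text
t: 2.5
eef_pos: [0.5902, -0.1789, 0.2483]
ee_rot: [3.141, -0.0, -1.795]
force: [-0.3, 0.5, -1.2]
width: 0.0867
gripper_force: 0.0
```

```bash
cat >> go.py <<'E'
import pickle
a=np.radians(15)
sl=lambda s,y,h:np.array([s*np.cos(a)+h*np.sin(a),y,-s*np.sin(a)+h*np.cos(a)])
fp=pickle.load(open("fit.pkl","rb"));CH,CR=fp["ch"].copy(),fp["cr"].copy();CH[2]=.120;CR[2]=.030
def W(p,P): return Rn.from_euler("z",p[3]).apply(P)+p[:3]
E
python3 - <<'E'
from go import *
from station import viewer
f=viewer.grab_frame("wrist");pickle.dump(f,open("w1.pkl","wb"));img=f["color"].copy()
for s,y,h in[(.03,-.05,.015),(.085,-.05,.015),(.03,.05,.015),(.085,.05,.015)]+[(.0424+i*.013,j*.042,.03) for i in(-1,1) for j in(-1,1)]+[(.0424+i*.02,j*.05,.008) for i in(-1,1) for j in(-1,1)]:
    p=proj(f,W(CH,sl(s,y,h)))[0];cv2.drawMarker(img,tuple(int(round(v)) for v in p),(0,255,0),0,7,1)
cv2.imwrite("pics/w1.png",img)
go(W(CH,sl(.0424,0,.075)),want(CH[3],15));go(W(CH,sl(.0424,0,.033)),want(CH[3],15))
E
```

```text
t 2.55 pos [ 0.5902 -0.1789  0.2483] F [-0.   0.1 -0.4] w 0.087
shift old axes cm [-0.27 -2.48  6.69] turn deg [-14.98   0.03  -0.21] shift new axes [-0.26 -4.12  5.82]
t 2.55 pos [ 0.5902 -0.1789  0.2483] F [-0.   0.1 -0.4] w 0.087
shift old axes cm [-0.26 -1.39 10.74] turn deg [-14.98   0.03  -0.21] shift new axes [-0.26 -4.12 10.02]
```

View pics/w1.png

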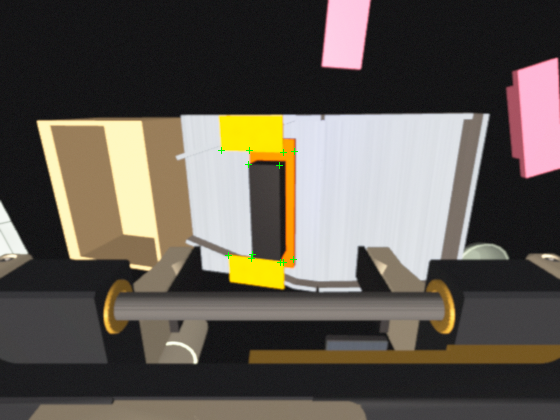

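The overlay lands on the lips (221,150), (283,152) and on the block and plate edges to within about 2 px, so the estimate is good. Next I tilt and descend.

>>> servo_tool(targets=[{"xyz": [0, 0, 0], "angular": [-5, 0, 0], "claw": 8.7}, {"xyz": [0, 0, 0], "angular": [-5, 0, 0], "claw": 8.7}, {"xyz": [0, 0, 0], "angular": [-5, 0, -0.2], "claw": 8.7}, {"xyz": [-0.2, -2.1, 1.5], "angular": [0, 0, 0], "claw": 8.7}, {"xyz": [0, -2, 2], "angular": [0, 0, 0], "claw": 8.7}, {"xyz": [0, 0, 2.3], "angular": [0, 0, 0], "claw": 8.7}, {"xyz": [0, 0, 2], "angular": [0, 0, 0], "claw": 8.7}, {"xyz": [0, 0, 0], "angular": [0, 0, 0], "claw": 8.7}, {"xyz": [0, 0, 0], "angular": [0, 0, 0], "claw": 8.7}])

```text
t: 3.45
eef_pos: [0.61, -0.1813, 0.163]
ee_rot: [2.88, -0.0, -1.788]
force: [-0.5, -0.7, 1.1]
width: 0.0868
gripper_force: 0.0
```

Run:
```python
from go import *
go(W(CH,sl(.0424,0,.033)),want(CH[3],15))
```

```text
t 3.45 pos [ 0.61   -0.1813  0.163 ] F [-0.5 -0.7  1.1] w 0.0868
shift old axes cm [-0.06 -0.    2.29] turn deg [ 0.01 -0.05  0.13] shift new axes [-0.06 -0.    2.29]
```

>>> servo_tool(targets=[{"xyz": [0, 0, 1.2], "angular": [0, 0, 0], "claw": 8.7}, {"xyz": [0, 0, 0.6], "angular": [0, 0, 0], "claw": 8.7}, {"xyz": [0, 0, 0.4], "angular": [0, 0, 0], "claw": 8.7}, {"xyz": [0, 0, 0], "angular": [0, 0, 0], "claw": 8.7}, {"xyz": [0, 0, 0], "angular": [0, 0, 0], "claw": 2.3}, {"xyz": [0, 0, 0], "angular": [0, 0, 0], "claw": 2.3}, {"xyz": [0, 0, 0], "angular": [0, 0, 0], "claw": 2.3}, {"xyz": [0, 0, 0], "angular": [0, 0, 0], "claw": 2.3}, {"xyz": [0, 0, 0], "angular": [0, 0, 0], "claw": 2.3}, {"xyz": [0, 0, 0], "angular": [0, 0, 0], "claw": 2.3}, {"xyz": [0, 0, 0], "angular": [0, 0, 0], "claw": 2.3}, {"xyz": [0, 0, 0], "angular": [0, 0, 0], "claw": 2.3}, {"xyz": [0, 0, 0], "angular": [0, 0, 0], "claw": 2.3}, {"xyz": [0, 0, 0], "angular": [0, 0, 0], "claw": 2.3}], force=20)

```text
t: 4.85
eef_pos: [0.6042, -0.1798, 0.1413]
ee_rot: [2.88, 0.001, -1.787]
force: [0.5, 0.3, -0.4]
width: 0.0259
gripper_force: 20.0
```

Run:
```python
from go import *
go(W(CH,sl(.0424,0,.033)),want(CH[3],15))
```

```text
t 4.85 pos [ 0.6042 -0.1798  0.1413] F [ 0.5  0.3 -0.4] w 0.0259
shift old axes cm [-0.04 -0.02  0.04] turn deg [ 0.   -0.02  0.22] shift new axes [-0.04 -0.02  0.04]
```

>>> servo_tool(targets=[{"xyz": [0, 0.3, 0], "angular": [0, 0, 0], "claw": 2.3}, {"xyz": [0, 0.6, 0], "angular": [0, 0, 0], "claw": 2.3}, {"xyz": [0, 0.8, 0], "angular": [0, 0, 0], "claw": 2.3}, {"xyz": [0, 0.8, 0], "angular": [0, 0, 0], "claw": 2.3}, {"xyz": [0, 0.8, 0], "angular": [0, 0, 0], "claw": 2.3}, {"xyz": [0, 0.6, 0], "angular": [0, 0, 0], "claw": 2.3}, {"xyz": [0, 0, 0], "angular": [0, 0, 0], "claw": 2.3}, {"xyz": [0, 0, 0], "angular": [0, 0, 0], "claw": 2.3}], force=25)

```text
t: 5.65
eef_pos: [0.5673, -0.1717, 0.1516]
ee_rot: [2.88, 0.001, -1.787]
force: [0.2, -0.1, -1.2]
width: 0.026
gripper_force: 25.0
```

>>> servo_tool(targets=[{"xyz": [0, 1, 0], "angular": [0, 0, 0], "claw": 2.3}, {"xyz": [0, 1, 0], "angular": [0, 0, 0], "claw": 2.3}, {"xyz": [0, 1, 0], "angular": [0, 0, 0], "claw": 2.3}, {"xyz": [0, 1, 0], "angular": [0, 0, 0], "claw": 2.3}, {"xyz": [0, 0.8, 0], "angular": [0, 0, 0], "claw": 2.3}, {"xyz": [0, 0, 0], "angular": [5, 0, 0], "claw": 2.3}, {"xyz": [0, 0, 0], "angular": [5, 0, 0], "claw": 2.3}, {"xyz": [0, 0, 0], "angular": [5, 0, 0], "claw": 2.3}, {"xyz": [0, 0, 0], "angular": [0, 0, 0], "claw": 2.3}, {"xyz": [0, 0, 0], "angular": [0, 0, 0], "claw": 2.3}])

```text
t: 6.65
eef_pos: [0.5214, -0.1616, 0.1646]
ee_rot: [3.141, 0.001, -1.786]
force: [-0.6, -0.2, -1.3]
width: 0.0257
gripper_force: 25.0
```

Run:
```python
from go import *
from station import viewer
go(W(CH,[-.045,0,.0334]),want(CH[3]))
f=viewer.grab_frame("scene");cv2.imwrite("pics/s2.png",np.hstack([tile(f["color"],180,130,110,150,5)[:600]]))
```

```text
t 6.65 pos [ 0.5214 -0.1616  0.1646] F [-0.6 -0.2 -1.3] w 0.0257
shift old axes cm [-0.08  0.97  1.12] turn deg [0.01 0.05 0.24] shift new axes [-0.07  0.97  1.12]
```

View pics/s2.png

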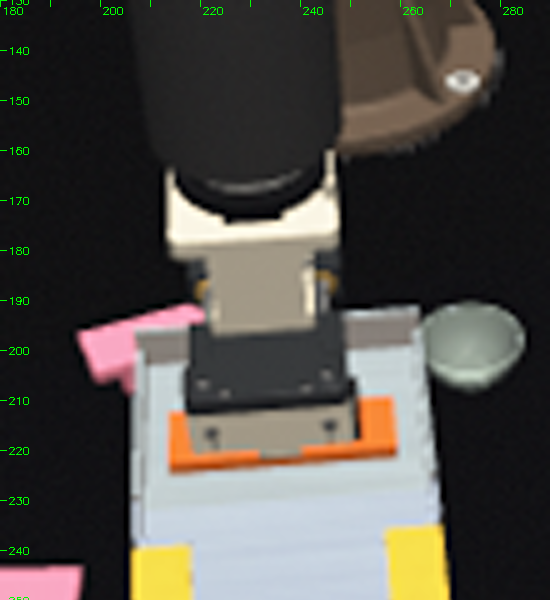

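The cartridge is held level over the landing, its plate at (170..258, 210..222), clear of the lips. I'll lower it onto the landing.

>>> servo_tool(targets=[{"xyz": [0, 0.5, 0.4], "angular": [0, 0, 0], "claw": 2.3}, {"xyz": [0, 0.3, 0.4], "angular": [0, 0, 0], "claw": 2.3}, {"xyz": [0, 0, 0.15], "angular": [0, 0, 0], "claw": 2.3}, {"xyz": [0, 0, 0.1], "angular": [0, 0, 0], "claw": 2.3}, {"xyz": [0, 0, 0], "angular": [0, 0, 0], "claw": 2.3}, {"xyz": [0, 0, 0], "angular": [0, 0, 0], "claw": 2.3}])

```text
t: 7.3
eef_pos: [0.514, -0.1602, 0.1536]
ee_rot: [3.141, 0.0, -1.787]
force: [-3.1, 1.7, 5.9]
width: 0.0255
gripper_force: 25.0
```

>>> servo_tool(targets=[{"xyz": [0, 0, 0], "angular": [0, 0, 0], "claw": 4}, {"xyz": [0, 0, 0], "angular": [0, 0, 0], "claw": 4}, {"xyz": [0, 0, 0], "angular": [0, 0, 0], "claw": 4}, {"xyz": [0, 0, 0], "angular": [0, 0, 0], "claw": 4}, {"xyz": [0, 0, 0], "angular": [0, 0, 0], "claw": 4}, {"xyz": [0, 0, 0], "angular": [0, 0, 0], "claw": 2.3}, {"xyz": [0, 0, 0], "angular": [0, 0, 0], "claw": 2.3}, {"xyz": [0, 0, 0], "angular": [0, 0, 0], "claw": 2.3}, {"xyz": [0, 0, 0], "angular": [0, 0, 0], "claw": 2.3}, {"xyz": [0, 0, 0], "angular": [0, 0, 0], "claw": 2.3}, {"xyz": [0, 0, 0], "angular": [0, 0, 0], "claw": 2.3}])

```text
t: 8.4
eef_pos: [0.5143, -0.1601, 0.1534]
ee_rot: [3.142, 0.001, -1.787]
force: [-0.2, -0.9, 0.9]
width: 0.0257
gripper_force: 25.0
```

Run:
```python
from go import *
go(W(CR,[0,0,.15]),want(CR[3]))
print(monitor.get_state()["eef_pos"]-W(CH,[0,0,0]))
```

```text
t 8.4 pos [ 0.5143 -0.1601  0.1534] F [-0.2 -0.9  0.9] w 0.0257
shift old axes cm [-33.11   3.1   -2.64] turn deg [0.   0.04 1.92] shift new axes [-32.98   4.2   -2.66]
[-0.04175642  0.00853945  0.0333722 ]
```

>>> servo_tool(targets=[{"xyz": [0, 0, -2], "angular": [0, 0, 0], "claw": 2.3}, {"xyz": [0, 0, -3], "angular": [0, 0, 0], "claw": 2.3}, {"xyz": [-2, 0.1, 0], "angular": [0, 0, 0.3], "claw": 2.3}, {"xyz": [-4, 0.4, 0], "angular": [0, 0, 0.3], "claw": 2.3}, {"xyz": [-4, 0.4, 0], "angular": [0, 0, 0.3], "claw": 2.3}, {"xyz": [-4, 0.4, 0], "angular": [0, 0, 0.3], "claw": 2.3}, {"xyz": [-4, 0.4, 0], "angular": [0, 0, 0.3], "claw": 2.3}, {"xyz": [-4, 0.4, 0], "angular": [0, 0, 0.3], "claw": 2.3}, {"xyz": [-4, 0.4, 0], "angular": [0, 0, 0.1], "claw": 2.3}, {"xyz": [-4, 0.4, 0], "angular": [0, 0, 0], "claw": 2.3}, {"xyz": [-2, 0.4, 0], "angular": [0, 0, 0], "claw": 2.3}, {"xyz": [-1, 0.2, 0], "angular": [0, 0, 0], "claw": 2.3}, {"xyz": [0, 0, 2], "angular": [0, 0, 0], "claw": 2.3}, {"xyz": [0, 0, 2], "angular": [0, 0, 0], "claw": 2.3}, {"xyz": [0, 0, 0], "angular": [0, 0, 0], "claw": 2.3}, {"xyz": [0, 0, 0], "angular": [0, 0, 0], "claw": 2.3}])

```text
t: 10.0
eef_pos: [0.5575, 0.1682, 0.1638]
ee_rot: [3.141, -0.0, -1.82]
force: [0.5, -0.7, -0.1]
width: 0.0261
gripper_force: 25.0
```

Run:
```python
from go import *
from station import viewer
go(W(CR,[0,0,.0334]),want(CR[3]))
f=viewer.grab_frame("wrist");img=f["color"].copy()
for x,y,z in[(i*.0235,j*.065,.007) for i in(-1,1) for j in(-1,1)]: cv2.drawMarker(img,tuple(int(round(v)) for v in proj(f,W(CR,[x,y,z]))[0]),(0,255,0),0,9,1)
p=monitor.get_state()["eef_pos"];c=[*p,CR[3]]
for x,y,z in[(i*.02,j*.06,-.0334+.008) for i in(-1,1) for j in(-1,1)]: cv2.drawMarker(img,tuple(int(round(v)) for v in proj(f,W(c,[x,y,z]))[0]),(255,0,255),0,9,1)
cv2.imwrite("pics/w3.png",img)
```

```text
t 10.0 pos [0.5575 0.1682 0.1638] F [ 0.5 -0.7 -0.1] w 0.0261
shift old axes cm [-0.1   0.29 10.04] turn deg [ 0.02 -0.01 -0.01] shift new axes [-0.1   0.29 10.04]
```

View pics/w3.png

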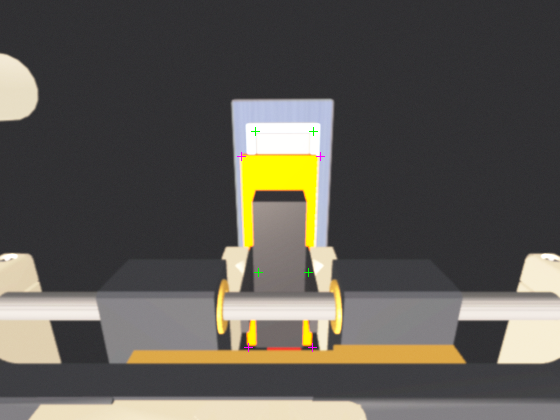

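The overlay matches: the plate end is at row 155 against the predicted 156, and the frame is centred at column 283.5 against 284.5. I'll correct by 3 mm and lower.

>>> servo_tool(targets=[{"xyz": [-0.1, 0.28, 1], "angular": [0, 0, 0], "claw": 2.3}, {"xyz": [0, 0, 2], "angular": [0, 0, 0], "claw": 2.3}, {"xyz": [0, 0, 2], "angular": [0, 0, 0], "claw": 2.3}, {"xyz": [0, 0, 2], "angular": [0, 0, 0], "claw": 2.3}, {"xyz": [0, 0, 1.2], "angular": [0, 0, 0], "claw": 2.3}, {"xyz": [0, 0, 0.6], "angular": [0, 0, 0], "claw": 2.3}, {"xyz": [0, 0, 0], "angular": [0, 0, 0], "claw": 2.3}, {"xyz": [0, 0, 0], "angular": [0, 0, 0], "claw": 2.3}])

```text
t: 10.85
eef_pos: [0.5556, 0.1709, 0.0763]
ee_rot: [-3.141, 0.001, -1.82]
force: [0.2, 0.5, -1.9]
width: 0.0256
gripper_force: 25.0
```

Run:
```python
from go import *
go(W(CR,[0,0,.0334]),want(CR[3]))
```

```text
t 10.85 pos [0.5556 0.1709 0.0763] F [ 0.2  0.5 -1.9] w 0.0256
shift old axes cm [0.12 0.04 1.29] turn deg [-0.05  0.08  0.03] shift new axes [0.11 0.04 1.29]
```

>>> servo_tool(targets=[{"xyz": [0.1, 0, 0.4], "angular": [0, 0, 0], "claw": 2.3}, {"xyz": [0, 0, 0.4], "angular": [0, 0, 0], "claw": 2.3}, {"xyz": [0, 0, 0.3], "angular": [0, 0, 0], "claw": 2.3}, {"xyz": [0, 0, 0.1], "angular": [0, 0, 0], "claw": 2.3}, {"xyz": [0, 0, 0.05], "angular": [0, 0, 0], "claw": 2.3}, {"xyz": [0, 0, 0], "angular": [0, 0, 0], "claw": 2.3}, {"xyz": [0, 0, 0], "angular": [0, 0, 0], "claw": 2.3}])

```text
t: 11.55
eef_pos: [0.5549, 0.1697, 0.0633]
ee_rot: [-3.141, 0.001, -1.82]
force: [-0.0, -0.9, 0.3]
width: 0.0258
gripper_force: 25.0
```

>>> servo_tool(targets=[{"xyz": [0, 0, 0.06], "angular": [0, 0, 0], "claw": 2.3}, {"xyz": [0, 0, 0], "angular": [0, 0, 0], "claw": 2.3}, {"xyz": [0, 0, 0], "angular": [0, 0, 0], "claw": 4}, {"xyz": [0, 0, 0], "angular": [0, 0, 0], "claw": 4}, {"xyz": [0, 0, 0], "angular": [0, 0, 0], "claw": 4}, {"xyz": [0, 0, 0], "angular": [0, 0, 0], "claw": 4}, {"xyz": [0, 0, 0], "angular": [0, 0, 0], "claw": 4}, {"xyz": [0, 0, 0], "angular": [0, 0, 0], "claw": 4}, {"xyz": [0, 0, -1], "angular": [0, 0, 0], "claw": 4}, {"xyz": [0, 0, -2], "angular": [0, 0, 0], "claw": 4}, {"xyz": [0, 0, -4], "angular": [0, 0, 0], "claw": 4}, {"xyz": [0, 0, -5], "angular": [0, 0, 0], "claw": 4}, {"xyz": [0, 0, -5], "angular": [0, 0, 0], "claw": 0}, {"xyz": [0, 0, -3], "angular": [0, 0, 0], "claw": 0}, {"xyz": [0, 0, 0], "angular": [0, 0, 0], "claw": 0}, {"xyz": [0, 0, 0], "angular": [0, 0, 0], "claw": 0}])

```text
t: 13.15
eef_pos: [0.5548, 0.1697, 0.2639]
ee_rot: [-3.14, 0.003, -1.82]
force: [-0.4, -0.5, -0.9]
width: 0.0135
gripper_force: 0.0
```

Run:
```python
from go import *
from station import viewer
go(W(CR,[0,.17,.23]),want(CR[3]))
f,s=viewer.grab_frame("wrist"),viewer.grab_frame("scene");img=f["color"].copy()
for c,zz in((CR,.008),(CR,.03)):
  for i in(-1,1):
    for j in(-1,1): cv2.drawMarker(img,tuple(int(round(v)) for v in proj(f,W(CR,[i*(.02 if zz<.01 else .013),j*(.06 if zz<.01 else .042),zz]))[0]),(0,255,0),0,7,1)
cv2.imwrite("pics/w4.png",np.hstack([tile(img,200,90,160,200,3)[:600],cv2.resize(tile(s["color"],310,160,100,100,3),None,fx=1,fy=1).repeat(2,0)[:600][:,:300]]))
```

```text
t 13.15 pos [0.5548 0.1697 0.2639] F [-0.4 -0.5 -0.9] w 0.0135
shift old axes cm [-17.03  -0.02   0.43] turn deg [-0.07  0.16  0.01] shift new axes [-1.703e+01 -1.000e-02  3.900e-01]
```

View pics/w4.png

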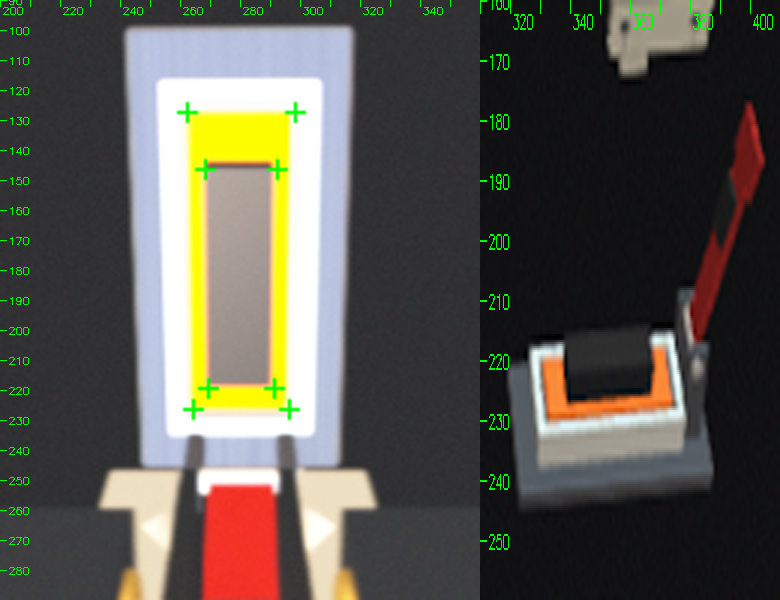

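The cartridge lies flat in the cradle, about 1 mm off the predicted corners, and the clamp is still open at (393,150..215). Next I go behind the clamp with the fingers closed.

>>> servo_tool(targets=[{"xyz": [-2.5, 0, 0], "angular": [0, 0, 0], "claw": 0}, {"xyz": [-4, 0, 0], "angular": [0, 0, 0], "claw": 0}, {"xyz": [-4, 0, 0], "angular": [0, 0, 0], "claw": 0}, {"xyz": [-3.5, 0, 0], "angular": [0, 0, 0], "claw": 0}, {"xyz": [-1.5, 0, 0], "angular": [0, 0, 0], "claw": 0}, {"xyz": [0, 0, 2], "angular": [0, 0, 0], "claw": 0}, {"xyz": [0, 0, 3], "angular": [0, 0, 0], "claw": 0}, {"xyz": [0, 0, 2.5], "angular": [0, 0, 0], "claw": 0}, {"xyz": [0, 0, 0], "angular": [0, 0, 0], "claw": 0}, {"xyz": [0, 0, 0], "angular": [0, 0, 0], "claw": 0}])

```text
t: 14.25
eef_pos: [0.5931, 0.3197, 0.1873]
ee_rot: [3.141, -0.001, -1.82]
force: [0.4, 0.7, 1.3]
width: 0.0003
gripper_force: 0.0
```

Run:
```python
from go import *
go(W(CR,[0,.0925,.167]),want(CR[3]))
```

```text
t 14.25 pos [0.5931 0.3197 0.1873] F [0.4 0.7 1.3] w 0.0003
shift old axes cm [ 6.21 -0.   -0.97] turn deg [ 0.03 -0.07  0.03] shift new axes [ 6.21 -0.01 -0.97]
```

>>> servo_tool(targets=[{"xyz": [1, 0, 0], "angular": [0, 0, 0], "claw": 0}, {"xyz": [1, 0, -0.2], "angular": [0, 0, 0], "claw": 0}, {"xyz": [0.8, 0, -0.2], "angular": [0, 0, 0], "claw": 0}, {"xyz": [0.8, 0, -0.2], "angular": [0, 0, 0], "claw": 0}, {"xyz": [0.8, 0, -0.2], "angular": [0, 0, 0], "claw": 0}, {"xyz": [0.8, 0, -0.2], "angular": [0, 0, 0], "claw": 0}, {"xyz": [1, 0, 0], "angular": [0, 0, 0], "claw": 0}, {"xyz": [1, 0, 0], "angular": [0, 0, 0], "claw": 0}, {"xyz": [1, 0, 0.1], "angular": [0, 0, 0], "claw": 0}, {"xyz": [1, 0, 0.2], "angular": [0, 0, 0], "claw": 0}])

```text
t: 15.25
eef_pos: [0.5704, 0.2299, 0.1945]
ee_rot: [-3.141, 0.001, -1.82]
force: [2.0, 2.8, -0.7]
width: 0.0006
gripper_force: 1.7
```

Run:
```python
from go import *
go(W(CR,[0,.0315,.151]),want(CR[3]))
```

```text
t 15.25 pos [0.5704 0.2299 0.1945] F [ 2.   2.8 -0.7] w 0.0006
shift old axes cm [3.04 0.01 1.35] turn deg [-0.02  0.06  0.01] shift new axes [3.04 0.01 1.35]
```

>>> servo_tool(targets=[{"xyz": [1, 0, 0.4], "angular": [0, 0, 0], "claw": 0}, {"xyz": [1, 0, 0.4], "angular": [0, 0, 0], "claw": 0}, {"xyz": [1, 0, 0.5], "angular": [0, 0, 0], "claw": 0}, {"xyz": [0.9, 0, 0.65], "angular": [0, 0, 0], "claw": 0}, {"xyz": [0.9, 0, 0.7], "angular": [0, 0, 0], "claw": 0}, {"xyz": [0.8, 0, 0.8], "angular": [0, 0, 0], "claw": 0}, {"xyz": [0.7, 0, 0.9], "angular": [0, 0, 0], "claw": 0}, {"xyz": [0.6, 0, 0.95], "angular": [0, 0, 0], "claw": 0}, {"xyz": [0.5, 0, 0.95], "angular": [0, 0, 0], "claw": 0}, {"xyz": [0.4, 0, 1], "angular": [0, 0, 0], "claw": 0}, {"xyz": [0, 0, 0], "angular": [0, 0, 0], "claw": 0}])

```text
t: 16.35
eef_pos: [0.5497, 0.1541, 0.1199]
ee_rot: [3.139, -0.002, -1.821]
force: [0.2, 0.1, -0.2]
width: 0.0002
gripper_force: 0.0
```

Run:
```python
from go import *
go(W(CR,[0,-.0225,.058]),want(CR[3]))
```

```text
t 16.35 pos [0.5497 0.1541 0.1199] F [ 0.2  0.1 -0.2] w 0.0002
shift old axes cm [ 0.59 -0.13  3.19] turn deg [ 0.17 -0.09 -0.04] shift new axes [ 0.59 -0.12  3.19]
```

>>> servo_tool(targets=[{"xyz": [0.3, 0, 0.8], "angular": [0, 0, 0], "claw": 0}, {"xyz": [0.2, 0, 0.8], "angular": [0, 0, 0], "claw": 0}])

```text
t: 16.55
eef_pos: [0.5496, 0.1505, 0.1055]
ee_rot: [3.141, 0.001, -1.82]
force: [-0.9, 2.4, 3.1]
width: 0.0003
gripper_force: 1.5
```

>>> servo_tool(targets=[{"xyz": [0.1, 0, 0.8], "angular": [0, 0, 0], "claw": 0}])

```text
t: 16.65
eef_pos: [0.5494, 0.1493, 0.0973]
ee_rot: [3.141, 0.001, -1.82]
force: [-0.7, 0.7, 2.7]
width: 0.0003
gripper_force: 1.5
```

Contact continues, so I press on to closed in small steps.

>>> servo_tool(targets=[{"xyz": [0, 0, 0.4], "angular": [0, 0, 0], "claw": 0}, {"xyz": [0, 0, 0.3], "angular": [0, 0, 0], "claw": 0}, {"xyz": [0, 0, 0.2], "angular": [0, 0, 0], "claw": 0}, {"xyz": [0, 0, 0], "angular": [0, 0, 0], "claw": 0}])

```text
t: 17.05
eef_pos: [0.5494, 0.1491, 0.0886]
ee_rot: [3.141, 0.0, -1.82]
force: [0.2, -0.8, 1.3]
width: 0.0002
gripper_force: 0.0
```

>>> servo_tool(targets=[{"xyz": [0, 0, 0.1], "angular": [0, 0, 0], "claw": 0}, {"xyz": [0, 0, 0], "angular": [0, 0, 0], "claw": 0}])

```text
t: 17.25
eef_pos: [0.5497, 0.1493, 0.0883]
ee_rot: [-3.141, 0.001, -1.82]
force: [-2.3, -1.4, 4.4]
width: 0.0003
gripper_force: 1.8
```

>>> servo_tool(targets=[{"xyz": [0, 0, 0.1], "angular": [0, 0, 0], "claw": 0}, {"xyz": [0, 0, 0.1], "angular": [0, 0, 0], "claw": 0}, {"xyz": [0, 0, 0], "angular": [0, 0, 0], "claw": 0}])

```text
t: 17.55
eef_pos: [0.5498, 0.1494, 0.0879]
ee_rot: [-3.141, 0.001, -1.819]
force: [-7.2, -0.8, 20.3]
width: 0.0007
gripper_force: 9.6
```

Hard stop reached: 20 N with no further travel at TCP z = 0.088, as expected for closed. I'll back off and check.

>>> servo_tool(targets=[{"xyz": [0, 0, -1], "angular": [0, 0, 0], "claw": 0}, {"xyz": [0, 0, -3], "angular": [0, 0, 0], "claw": 0}, {"xyz": [0, 0, -5], "angular": [0, 0, 0], "claw": 0}, {"xyz": [0, 0, -5], "angular": [0, 0, 0], "claw": 0}, {"xyz": [0, 0, 0], "angular": [0, 0, 0], "claw": 0}, {"xyz": [0, 0, 0], "angular": [0, 0, 0], "claw": 0}])

```text
t: 18.15
eef_pos: [0.5502, 0.1498, 0.2278]
ee_rot: [-3.139, 0.004, -1.82]
force: [-0.4, -0.3, -0.6]
width: 0.0005
gripper_force: 0.0
```

Run:
```python
from go import *
from station import viewer
s=viewer.grab_frame("scene");img=s["color"].copy();t=tile(img,310,175,100,75,7)
for P in([-.02,-.05,.036],[.02,-.05,.036],[-.013,.07,.036],[.013,.07,.036]):
    p=(proj(s,W(CR,P))[0]-[309.5,174.5])*7;cv2.drawMarker(t,tuple(int(v) for v in p),(0,255,0),0,9,1)
cv2.imwrite("pics/s5.png",t)
```

```text
(no output)
```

View pics/s5.png

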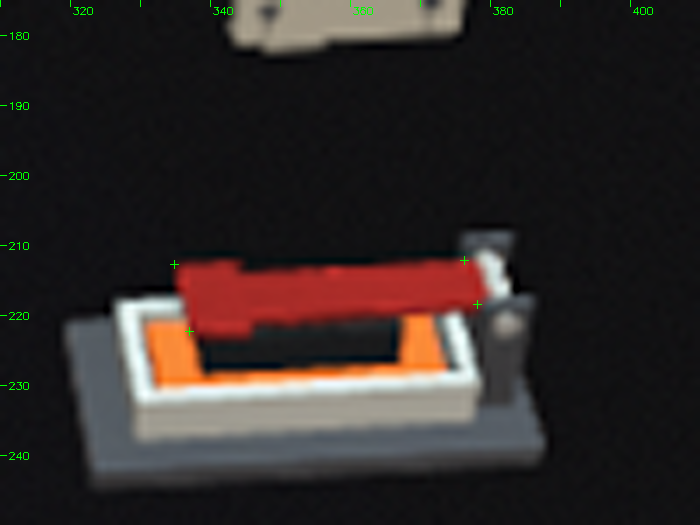

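The clamp's tab corners match the closed prediction, (335,213) and (337,222), and the cartridge is level beneath it with the gripper clear. Handing in.

```bash
python3 -c "
from station import order;print(order.job_done())"
```

```text
the job is handed in; nothing more can be done
None
```

The job is handed in at about 18 s of the 72 s allowed: the cartridge went up onto the landing and into the cradle, and the red clamp is fully closed on it with the gripper clear; I kept clear of the bystanders but did not re-measure them, and no verdict was returned.

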